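Swab the joint under the splash screen

ROBOT

A 7-joint arm with a two-finger parallel gripper is mounted at the origin on the work surface. World frame = base frame: x ahead of the robot, y to its left, z up, the work surface at z = 0. Lengths are in m, angles in rad, forces in N, time in s.
With the tool pointing down it reaches from about 0.35 to 0.9 m from the base axis. Payload 19.9 kg.
Tool frame: the origin (TCP) lies between the finger pads; the fingertips stand 19 mm ahead of it and the grasp point (between the pads) is the TCP; z points along the fingers, y is the line along which they close (so a half turn about z gives the same grasp; the last joint's range is limited). The gripper opens to 94 mm and grips with 3 to 60 N. Pads are 16 mm wide; open, the fingers measure 119 mm over their backs; the gripper's body (75 mm by 177 mm) begins 78 mm behind the grasp point.
Start: joints at [-1.387, 0.417, -0.01, 1.614, 0.005, 1.111, -0.053], TCP at [0.139, 0.609, 0.224] pointing down, gripper open.
Joint ranges: [-2.81, 2.81], [-0.39, 2.02], [-1.27, 1.25], [0.06, 2.57], [-1.19, 4.33], [0.19, 2], [-2.82, 2.82]. Speed limits (rad/s): [1.89, 1.89, 2.39, 2.39, 3.01, 3.01, 3.01].

INTERFACE

Orientations are given as a 3x3 rotation matrix whose columns are the frame's x, y, z axes.
In Python, from rig import robot gives the robot as it stands. Calls block until the motion is done:
- robot.move_ptp(position, orientation): joint-space move of the TCP to a pose.
- robot.move_linear(position, velocity=0.15, frame=None, threshold=None): straight line of the TCP; frame=None keeps the orientation; velocity is the mean speed in m/s. With threshold (N) it stops when the force on the tool has changed by that much, and returns True; else False.
- robot.goto_joints(angles): joint-space move.
- robot.gripper_to(opening): finger opening in m; the grip force is fixed at half the most; returns when the fingers have stopped.
- robot.pause(seconds).
- robot.ik(position, orientation): joint angles nearest the present ones, or None.
- robot.get_state(): the state.
- robot.grab_frame(name): name is "side" or "top" or "wrist"; returns the picture (480x640x3 uint8, red, green, blue); there is no depth.
- robot.camera_info(name): a dict with "fx", "fy", "cx", "cy" (pixels), "dist" ([k1, k2, p1, p2, k3] as OpenCV has them; the pictures are not rectified), "rvec" (rotation vector, rad) and "tvec" (3), from world to camera coordinates, as OpenCV has them. Camera axes: x right, y down, z forward; pixel columns grow to the right and rows downward; lengths in m; the calibration is good to about 2 mm. A picture is of the moment at which its call begins: read the wrist's pose just before it. camera_info takes no time and is no camera call; for the wrist camera it gives the pose at the moment of the call.
A pose or a line that the arm cannot do raises robot.PlanningError and nothing moves.
- robot.sign_off(): hands the job in; it is judged then, once.
The state is a dict: "time": time; "qpos": joint angles; "joint_vel": joint speeds; "effort": joint torques, N m; "ee_pos": TCP position; "tool_rot": TCP orientation; "force": force on the tool from outside, world axes, zero at the start; "moment": the same for the moment, N m; "opening": finger opening in m; "grasp_force": force on a finger pad.
Only numpy, scipy, OpenCV 4.12 (cv2) and the standard library are available. Lean on these libraries where they do the work, as an engineer would, in place of code of your own. Each camera call takes 0.05 s, during which the arm holds its last target. There are 200 camera calls.

TASK

Take the blue swab wand out of its holder and take a hygiene swab of the joint where the drip ledge meets the clear splash screen, under its overhanging canopy: press the sprung orange ball lightly into the joint at the green mark and draw it slowly (slower than 8 cm/s) along to the red mark, never lifting it off and never pressing the spring hard home. Then put the used wand in the yellow bin, let go of it, and leave everything else on the bench as it is.

Things in the scene. Friction and masses are not known exactly. Their poses are not given: they have to be found in the camera images.
- wand_grip (a point): Middle of the wand's square blue handle (22 x 22 mm, 64 mm long), the place to grip. Wand 153 mm long, about 80 g. z runs along the wand from ball to handle top, x and y square to the handle's flats. Stands upright in the holder at the start, its 36 mm collar (underside 38 mm below this point) on the holder's plate. Handle top 32 mm above this point.
- wand_tip (a point): Centre of the orange swab ball, 14 mm in diameter, at the foot of the wand, on its axis, 114 mm below the handle's middle when relaxed; a 12 mm steel shaft joins it to the collar. The ball slides up along the wand's axis against a spring, about 0.5 N per mm, 12 mm of travel (about 6 N when pressed home).
- holder: White wand holder, fixed, 80 x 80 mm, 88 mm high to the top of its blue plate (76 x 60 mm), through whose 22 mm hole the wand hangs. Origin: centre of its underside on the bench. The wand must be lifted about 90 mm to come clear.
- ledge_unit: Metal drip ledge, fixed. Origin on the bench right under the middle of the screen's front face; x points level into the screen; y along the joint. Ledge: from 0.5 to 75 mm in front of the screen, 220 mm long, 2 mm front lip. Its top is 40 mm above the bench at the middle, give or take 9 mm, and falls along y to either side by up to 0.06 rad: neither is measured, so find it by touch.
- screen: Clear splash screen, fixed; origin and axes as the ledge. Sheet 6 mm thick, front face at x = 0; 14 mm steel end posts at y = +-117 mm. Clear canopy juts out to x = -35 mm, underside 145 mm above the bench, light bar on it (top 161 mm). The wand cannot reach the joint upright: its handle must lean out, away from the screen, 25 to 50 degrees (35 to 40 leaves good room).
- green_mark: Green strip behind the screen with a tab on the canopy: where swabbing starts. Origin at bench height under the joint, 7 mm in front of the screen, where the ball's centre is when it touches ledge and screen.
- red_mark: Red strip like the green one, 140 mm away along the joint, where swabbing ends. Its origin is likewise 7 mm in front of the screen. Which side is green varies.
- bin: Open yellow bin, fixed, 240 mm long in its x, 150 mm wide in its y, 80 mm high, 4 mm walls and floor. Origin: centre of its underside. It and the holder may stand on either side.
- jar: Bystander: amber sample jar, 68 mm wide, 95 mm high.
- jar_lid: Bystander: white jar lid, 64 mm wide, 14 mm high.
- cassette: Bystander: white test cassette lying flat, 22 x 70 x 6 mm.
- dropper: Bystander: small white dropper bottle, 36 mm wide, 75 mm high.
- cup: Bystander: white specimen cup, 68 mm wide, 70 mm high.
- spoon: Bystander: sampling spoon, 150 mm long, lying on the bench.
Not all that is in view belongs to the job. What is shaped like the ledge_unit but purple is not meant. What is shaped like the part that bears wand_grip but pink is not meant.

How it is judged:
On the way, in this order (a step that is already met when the one before it is completed fails the run):
1. swab ball pressed lightly into the joint beside the green mark (contact force between wand and ledge_unit above 0.4 N and x of wand_tip in the frame of ledge_unit above -0.014 m and horizontal distance between wand_tip and green_mark below 0.014 m), for 0.2 s.
2. still pressed into the joint, 20 to 40 mm on from the green mark (contact force between wand and ledge_unit above 0.4 N and x of wand_tip in the frame of ledge_unit above -0.014 m and horizontal distance between wand_tip and green_mark between 0.02 and 0.04 m and horizontal distance between wand_tip and red_mark below 0.125 m), for 0.2 s.
3. still pressed into the joint, 40 to 60 mm on from the green mark (contact force between wand and ledge_unit above 0.4 N and x of wand_tip in the frame of ledge_unit above -0.014 m and horizontal distance between wand_tip and green_mark between 0.04 and 0.06 m and horizontal distance between wand_tip and red_mark below 0.105 m), for 0.2 s.
4. still pressed into the joint, 60 to 80 mm on from the green mark (contact force between wand and ledge_unit above 0.4 N and x of wand_tip in the frame of ledge_unit above -0.014 m and horizontal distance between wand_tip and green_mark between 0.06 and 0.08 m and horizontal distance between wand_tip and red_mark below 0.085 m), for 0.2 s.
5. still pressed into the joint, 80 to 100 mm on from the green mark (contact force between wand and ledge_unit above 0.4 N and x of wand_tip in the frame of ledge_unit above -0.014 m and horizontal distance between wand_tip and green_mark between 0.08 and 0.1 m and horizontal distance between wand_tip and red_mark below 0.065 m), for 0.2 s.
6. still pressed into the joint, 100 to 120 mm on from the green mark (contact force between wand and ledge_unit above 0.4 N and x of wand_tip in the frame of ledge_unit above -0.014 m and horizontal distance between wand_tip and green_mark between 0.1 and 0.12 m and horizontal distance between wand_tip and red_mark below 0.045 m), for 0.2 s.
7. swab ball pressed into the joint beside the red mark (contact force between wand and ledge_unit above 0.4 N and x of wand_tip in the frame of ledge_unit above -0.014 m and horizontal distance between wand_tip and red_mark below 0.014 m), for 0.2 s.
At the end, for the whole second after the job is handed in: The joint has been swabbed from green to red, and the wand rests in the yellow bin: ball and mid-handle within the bin's walls, ball below the rim, mid-handle no more than 20 mm above the rim, at rest (under 0.02 m/s) and released (x of wand_grip in the frame of bin between -0.116 and 0.116 m and y of wand_grip in the frame of bin between -0.072 and 0.072 m and x of wand_tip in the frame of bin between -0.116 and 0.116 m and y of wand_tip in the frame of bin between -0.072 and 0.072 m and z of wand_grip in the frame of bin below 0.1 m and z of wand_tip in the frame of bin between 0 and 0.08 m and linear speed of wand below 0.02 m/s); the robot touches nothing.
It fails at once if the wand presses on the ledge with more than 12 N (spring driven hard home) or on the screen with more than 15 N (contact force between wand and ledge_unit above 12 N or contact force between wand and screen above 15 N).
It fails at once if the wand moves faster than 0.08 m/s while pressed on the ledge (contact force between wand and ledge_unit above 0.4 N and linear speed of wand above 0.08 m/s).
It fails at once if the ball is lifted well off the joint along its middle part (ball centre 64 to 90 mm above the bench, within 20 mm of the screen and more than 25 mm from both marks) (z of wand_tip in the frame of ledge_unit between 0.064 and 0.09 m and x of wand_tip in the frame of ledge_unit between -0.02 and 0 m and y of wand_tip in the frame of ledge_unit between -0.045 and 0.045 m).
It fails at once if the robot itself pushes the screen, ledge or bin with more than 20 N (contact force between any of the arm, the fingers and screen above 20 N or contact force between any of the arm, the fingers and ledge_unit above 20 N or contact force between any of the arm, the fingers and bin above 20 N).
It fails at once if a bystander is moved by more than 20 mm (distance of any of jar, jar_lid, cassette, dropper, cup, spoon from where it was at the start of the episode above 0.02 m).
It also fails if it takes over 72 s, if anything falls off the work surface, if the arm or the gripper's body presses on something with over 40 N, if the wrist force passes 120 N, or if a joint passes its speed limit or range.

## Working session

There is one attempt and no reset: what is moved stays moved. The work goes in short steps, each a Python script; the robot and the scene stay as the last script left them, time stands still between calls to the robot, and variables do not carry over. Pictures are saved under pics/ and viewed, at most 10 in all, crops included, and the job is handed in when it is done.

```bash
ls; mkdir -p pics
python3 - <<'E'
from rig import robot
import cv2
for n in ("top","side"):
    cv2.imwrite(f"pics/{n}0.png",robot.grab_frame(n)[:,:,::-1])
    print(n,robot.camera_info(n))
E
```

```text
pics
top {'fx': 525.4756477258014, 'fy': 525.4756477258014, 'cx': 315.06970626015766, 'cy': 237.94406288380986, 'dist': array([0.04408314, 0.        , 0.        , 0.        , 0.        ]), 'rvec': array([ 2.13871054, -2.20266299,  0.07387745]), 'tvec': array([0.02220554, 0.52030089, 1.15007249])}
side {'fx': 452.93546695144306, 'fy': 452.93546695144306, 'cx': 317.18522054362404, 'cy': 241.7045093493775, 'dist': array([0.02316348, 0.        , 0.        , 0.        , 0.        ]), 'rvec': array([ 2.13041321, -0.92685366,  0.40006755]), 'tvec': array([-0.35902802,  0.33006677,  0.94817429])}
```

View pics/top0.png

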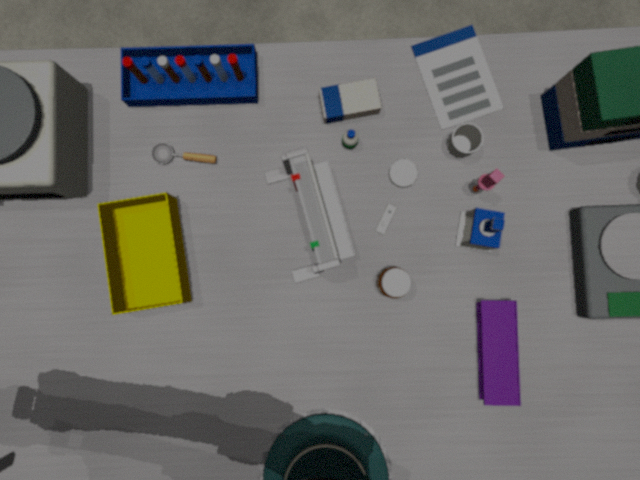

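View pics/side0.png

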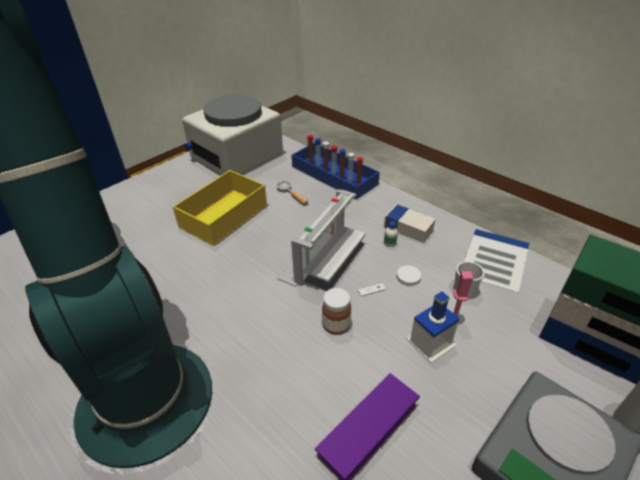

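Top view: the blue wand stands in its holder at (487,228), the pink lookalike is at (487,180), the screen runs (293,155)–(335,270) with its ledge on the right, green tab (315,245), red tab (296,177), and the bin is at (145,252). The purple lookalike ledge is at (499,352). 
Side view: blue wand at (439,305), pink at (463,285).

Candidates for the wand: blue one in the holder (487,228), pink one (487,180). I choose blue. Candidates for the ledge: metal one (335,210), purple one (499,352). I choose metal.

```bash
cat > h.py <<'E'
from rig import robot
import cv2, numpy as np
def ray(ci,uv):
    K=np.array([[ci["fx"],0,ci["cx"]],[0,ci["fy"],ci["cy"]],[0,0,1]])
    p=cv2.undistortPoints(np.array(uv,float).reshape(-1,1,2),K,ci["dist"]).reshape(-1,2)
    R=cv2.Rodrigues(ci["rvec"])[0]; c=-R.T@ci["tvec"]
    return c,np.c_[p,np.ones(len(p))]@R
def onz(ci,uv,z):
    c,d=ray(ci,uv); return (c+d*((z-c[2])/d[:,2])[:,None])
def mask(im,lo,hi,smin=90,vmin=40):
    h=cv2.cvtColor(im,cv2.COLOR_RGB2HSV); return cv2.inRange(h,(lo,smin,vmin),(hi,255,255))
def blobs(m,amin=8):
    n,l,s,c=cv2.connectedComponentsWithStats(m); return [(c[i].round(1),s[i]) for i in range(1,n) if s[i][4]>=amin],l
E
python3 - <<'E'
from h import *
im=cv2.imread("pics/top0.png")[:,:,::-1].copy(); ci=robot.camera_info("top")
np.set_printoptions(precision=4,suppress=True)
for n,lo,hi,z in (("green",45,85,.147),("red",0,8,.147),("blue",100,130,.088),("yellow",22,35,.08)):
    for c,s in blobs(mask(im,lo,hi))[0]: print(n,c,s,onz(ci,c,z)[0])
for nm,uv,z in (("jar",(396,281),.095),("dropper",(350,138),.075),("cup",(466,138),.07),("pink",(492,177),.126),("lidc",(403,173),.014),("cass",(387,219),.006)): print(nm,onz(ci,uv,z)[0])
a=cv2.resize(im[135:300,255:365],None,fx=3.6,fy=3.6,interpolation=2); b=cv2.resize(im[150:300,370:520],None,fx=2.6,fy=2.6)
o=np.zeros((600,800,3),np.uint8); o[:a.shape[0],:a.shape[1]]=a; o[:b.shape[0],400:400+b.shape[1]]=b
cv2.imwrite("pics/crop.png",o[:,:,::-1])
E
```

```text
green [617.3  82.5] [ 590   47   50   74 3054] [ 0.8017 -0.6039  0.147 ]
green [348.6 146.1] [344 144  11   5  21] [ 0.6939 -0.0679  0.147 ]
green [313.8 244. ] [310 241   9   8  46] [0.4982 0.0079 0.147 ]
green [623.9 303.7] [608 292  32  25 747] [ 0.3655 -0.5848  0.147 ]
green [318.  432.6] [315 431   7   4  11] [0.1351 0.0102 0.147 ]
green [334.7 432.9] [332 431   7   4   9] [ 0.1338 -0.0218  0.147 ]
green [369.4 445.7] [368 443   4   6   9] [ 0.1088 -0.0873  0.147 ]
red [232.7  59.7] [229  54   8  13  57] [0.8805 0.1627 0.147 ]
red [128.1  63.2] [124  57  10  13  72] [0.8793 0.3761 0.147 ]
red [180.   60.6] [177  56   7  10  47] [0.8819 0.2704 0.147 ]
red [294.9 176.7] [291 174   9   8  55] [0.635 0.042 0.147]
blue [443.4  40.5] [412  25  64  31 728] [ 0.9315 -0.2814  0.088 ]
blue [190.2  76.3] [ 121   44  137   62 6363] [0.8726 0.2648 0.088 ]
blue [332.2 101.8] [322  85  22  35 524] [ 0.8068 -0.0392  0.088 ]
blue [554.3  89. ] [553  87   3   5   9] [ 0.8154 -0.5082  0.088 ]
blue [557.8 111.1] [556 103   4  16  22] [ 0.7676 -0.5127  0.088 ]
blue [559.7 125. ] [557 122   5   7  11] [ 0.7377 -0.5149  0.088 ]
blue [350.9 133.4] [348 130   7   8  50] [ 0.7366 -0.0769  0.088 ]
blue [562.4 137.8] [561 132   4  12  20] [ 0.7102 -0.5188  0.088 ]
blue [487.  227.8] [470 208  34  40 929] [ 0.5256 -0.3533  0.088 ]
yellow [195.2 155.6] [193 155   6   2  10] [0.7011 0.2584 0.08  ]
yellow [143.5 252.7] [  97  192   95  123 9004] [0.4955 0.3699 0.08  ]
jar [ 0.4202 -0.159   0.095 ]
dropper [ 0.7303 -0.0755  0.075 ]
cup [ 0.7226 -0.3246  0.07  ]
pink [ 0.6251 -0.357   0.126 ]
lidc [ 0.6625 -0.1958  0.014 ]
cass [ 0.5601 -0.1567  0.006 ]
```

View pics/crop.png

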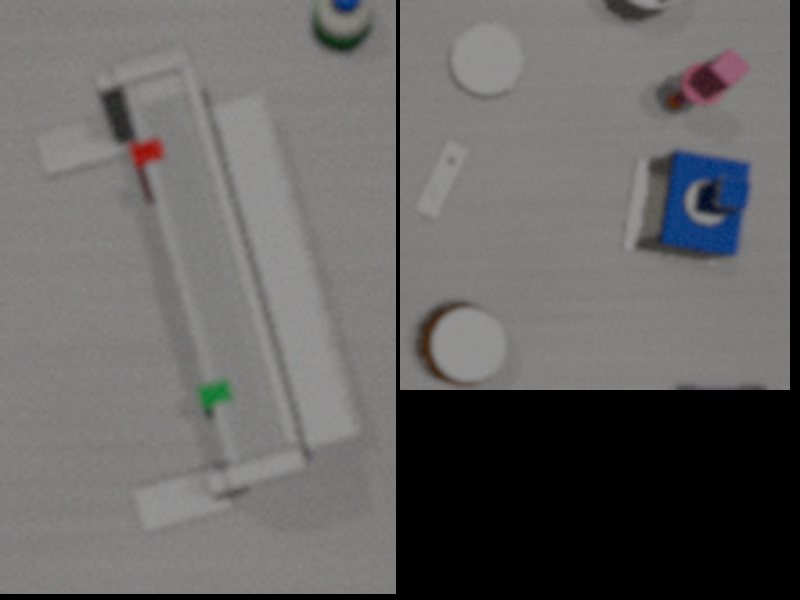

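Crop: red tab at (147,152), green tab at (215,392), light bar along the canopy's front edge, and the ledge to its right. The blue square handle stands over the holder's white collar, and the pink one leans out beside it. The choice stands. Next come wrist views of both.

```bash
cat >> h.py <<'E'
np.set_printoptions(precision=4,suppress=True)
G=np.array([.4982,.0079]);Rd=np.array([.635,.042])
e=(Rd-G)/np.linalg.norm(Rd-G)      # green->red
xl=np.array([-e[1],e[0],0.]); yl=np.array([-e[0],-e[1],0.])   # ledge axes
def down(yaw):  # tool y axis at yaw, pointing down
    y=np.array([np.cos(yaw),np.sin(yaw),0]); z=np.array([0,0,-1.]); return np.c_[np.cross(y,z),y,z]
E
python3 - <<'E'
from h import *
s=robot.get_state(); print(s["tool_rot"],s["force"],s["time"])
d=np.deg2rad
out=[]
def shot(n):
    ci=robot.camera_info("wrist"); im=robot.grab_frame("wrist"); np.save(f"pics/{n}.npy",np.array([ci,im],object),allow_pickle=True)
    c=cv2.Rodrigues(ci["rvec"])[0]; print(n,robot.get_state()["ee_pos"],(-c.T@ci["tvec"]),c[2]); return im
for yaw in (97-180,):
    robot.move_ptp([.56,-.02,.42],down(d(14-90))); out.append(shot("wscr"))
    robot.move_ptp([.52,-.35,.36],down(d(97-180))); out.append(shot("whol"))
o=np.hstack([cv2.resize(i,(400,300),interpolation=cv2.INTER_AREA) for i in out])
cv2.imwrite("pics/w1.png",o[:,:,::-1]); print(robot.get_state()["time"],robot.get_state()["qpos"])
E
```

```text
[[-0.9748  0.2229 -0.0002]
 [ 0.2229  0.9748 -0.0011]
 [-0.0001 -0.0011 -1.    ]] [ 0.0409 -0.6222 -0.8283] 0.1
wscr [ 0.5601 -0.0193  0.4198] [0.635  0.0005 0.58  ] [-0.2586 -0.0644 -0.9638]
whol [ 0.5211 -0.3485  0.3602] [ 0.5976 -0.3384  0.5204] [-0.2637 -0.0322 -0.9641]
4.2333 [-0.1527  0.4934  1.0351  1.4495 -0.4241  1.4369 -0.5608]
```

View pics/w1.png

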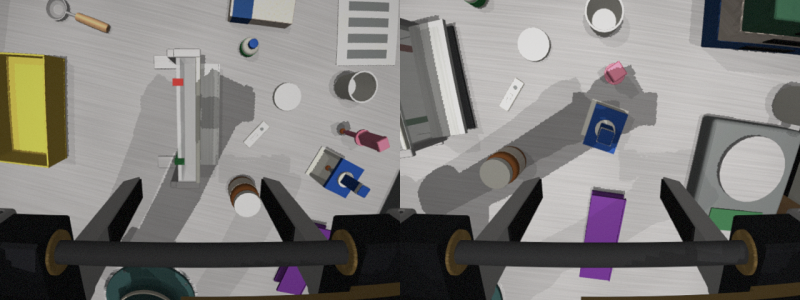

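Wrist views: the left one shows the screen with red (178,82) and green (178,160), and the right one shows the holder at (606,128). I'll enlarge both to get edges.

Run:
```python
from h import *
cs,a=np.load("pics/wscr.npy",allow_pickle=True); ch,b=np.load("pics/whol.npy",allow_pickle=True)
A=a[70:300,235:360]; B=b[140:260,280:380]
o=np.zeros((600,800,3),np.uint8)
A=cv2.resize(A,None,fx=2.6,fy=2.6); B=cv2.resize(B,None,fx=4.5,fy=4.5)
o[:min(598,A.shape[0]),:A.shape[1]]=A[:598]; o[:B.shape[0],340:340+B.shape[1]]=B
o=np.clip(o.astype(float)*1.3,0,255).astype(np.uint8)
cv2.imwrite("pics/w2.png",o[:,:,::-1])
for n,lo,hi in (("g",45,85),("r",0,8)):
    for c,s in blobs(mask(a,lo,hi))[0]:
        if 230<c[0]<360: print(n,c,s,onz(cs,c,.147)[0])
```

```text
g [286.3 257.4] [280 249  15  14 145] [0.4965 0.0083 0.147 ]
r [284.  130.8] [276 125  17  12 194] [0.6337 0.042  0.147 ]
```

View pics/w2.png

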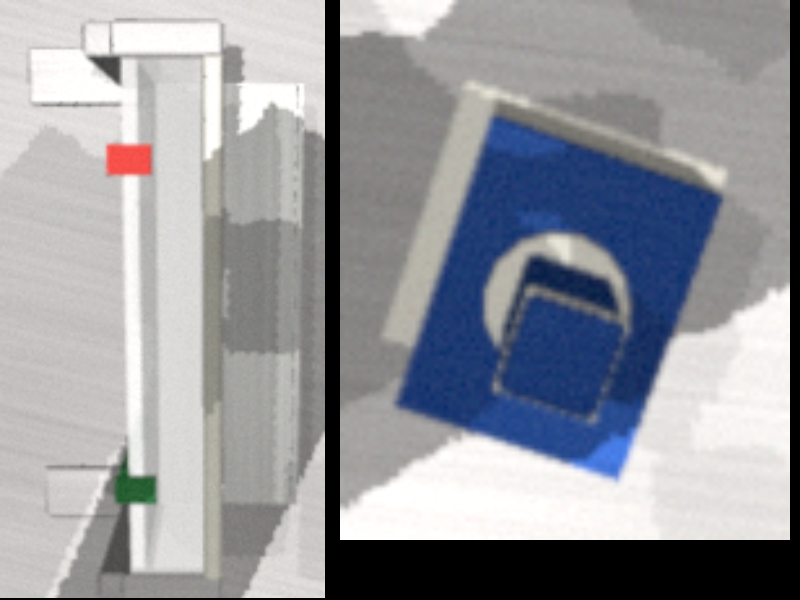

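Crop: the handle top square has corners (526,290), (627,322), (596,420) and (494,388). The plate corners are (490,116), (722,197), (618,478) and (397,405). In the screen crop the ledge's front edge runs (302,83)–(290,503), with the bar at x≈203–220.

Run:
```python
from h import *
cs,a=np.load("pics/wscr.npy",allow_pickle=True); ch,b=np.load("pics/whol.npy",allow_pickle=True)
f=lambda P,z: onz(ch,np.array(P)/4.5+[280-340/4.5,140],z)
hc=f([(526,290),(627,322),(596,420),(494,388)],.158); pc=f([(490,116),(722,197),(618,478),(397,405)],.088)
for q in (hc,pc):
    print("c",q.mean(0)); 
    for i in range(4): v=q[(i+1)%4]-q[i]; print(np.linalg.norm(v)*1e3,np.degrees(np.arctan2(v[1],v[0])))
M=np.r_[(G+Rd)/2,0]
def L(P,z):
    q=onz(cs,np.array(P,float)/2.6+[235,70],z)-M; return np.c_[q@xl,q@yl]*1e3
print("ledge front",L([(302,83),(290,503)],.042),L([(302,83),(290,503)],.033)[:,0],L([(302,83),(290,503)],.051)[:,0])
print("bar outer",L([(220,60),(218,575)],.161)); print("bar inner",L([(203,60),(205,575)],.161))
print("bar outer low",L([(222,60),(220,575)],.145))
print("white strip",L([(122,60),(131,570),(136,60),(146,570)],.151))
print("tabs",L([(129,160),(136,490),(107,160),(152,160)],.151))
print("posts",L([(111,22),(221,22),(221,54),(83,22),(83,55)],.161))
```

```text
c [ 0.5262 -0.3539  0.158 ]
22.085948167172752 -100.61342670033018
21.90171907015275 170.49502348134808
22.607186219031306 79.27885019577603
21.85533387190455 -10.86906313074617
c [ 0.5257 -0.3541  0.088 ]
59.852352960514125 -101.88911797779541
75.32439938416448 168.08942339173456
59.03235770928052 78.266119999463
75.48849181783295 -11.287977926247823
ledge front [[ -78.3848 -108.2322]
 [ -75.9571  113.1724]] [-79.0226 -76.5542] [-77.747  -75.3599]
bar outer [[ -37.8499 -106.1962]
 [ -36.9109  108.1644]]
bar inner [[ -31.2257 -106.1949]
 [ -31.175   108.1731]]
bar outer low [[ -38.5669 -107.9432]
 [ -37.699   114.6026]]
white strip [[   1.3382 -107.3793]
 [   2.44    109.8544]
 [  -4.2591 -107.3515]
 [  -4.3386  109.8351]]
tabs [[ -0.7332 -68.4219]
 [ -0.7017  72.0599]
 [  8.2428 -68.4572]
 [-10.1079 -68.3949]]
posts [[   4.3709 -120.4563]
 [ -38.2366 -120.3268]
 [ -38.2391 -108.4381]
 [  15.2468 -120.5412]
 [  15.5684 -108.2585]]
```

```bash
cat >> h.py <<'E'
OX=-.0023; OY=.001            # screen face / middle in my mid-tab frame
M=np.r_[(G+Rd)/2,0]+OX*xl+OY*yl
def axisR(w,h,ph=0):
    """tool rot pointing along -w, closing axis = h turned by ph about w"""
    z=-w/np.linalg.norm(w); y=h-z*(h@z); y/=np.linalg.norm(y)
    R=np.c_[np.cross(y,z),y,z]; c,s=np.cos(ph),np.sin(ph)
    return R@np.array([[c,-s,0],[s,c,0],[0,0,1]])
LEAN=np.deg2rad(37); W=np.array([0,0,np.cos(LEAN)])-np.sin(LEAN)*xl
def tip2tcp(x,y,z,l=.114): return M+x*xl+y*yl+np.array([0,0,z])+l*W
E
python3 - <<'E'
from h import *
ci=robot.camera_info("top"); c=onz(ci,[(100,205),(168,193),(188,300),(113,312)],.08); print(c,c.mean(0))
print(blobs(mask(cv2.imread("pics/top0.png")[:,:,::-1].copy(),22,35))[0][-1])
lo=np.array([-2.81,-.39,-1.27,.06,-1.19,.19,-2.82]);hi=np.array([2.81,2.02,1.25,2.57,4.33,2,2.82])
def t(n,p,R):
    q=robot.ik(p,R)
    print(n,None if q is None else (np.round(q,2),round(float(np.minimum(q-lo,hi-q).min()),2)))
for yw in (79,-11,-101,169): t(("grasp",yw),[.526,-.354,.126],down(np.deg2rad(yw)))
for ph in (0,90,180,270):
    for y in (.071,-.069): t(("lean",ph,y),tip2tcp(-.007,y,.047),axisR(W,yl,np.deg2rad(ph)))
b=np.array([.985,-.174,0]) # rough bin long axis away from robot
for ph in (0,180):
    w=np.array([0,0,np.cos(.9)])-np.sin(.9)*b
    t(("bin",ph),np.array([.4955,.37,.02])+.085*b*.9+.114*w,axisR(w,yl,np.deg2rad(ph)) if 0 else axisR(w,np.array([.174,.985,0]),np.deg2rad(ph)))
E
```

```text
[[0.6    0.4619 0.08  ]
 [0.6217 0.3175 0.08  ]
 [0.3931 0.2766 0.08  ]
 [0.3731 0.4334 0.08  ]] [0.497  0.3724 0.08  ]
(array([143.5, 252.7]), array([  97,  192,   95,  123, 9004], dtype=int32))
('grasp', 79) (array([ 0.31,  0.55,  0.31,  1.68, -0.2 ,  0.94,  2.08]), 0.74)
('grasp', -11) (array([ 0.1 ,  0.61,  0.62,  1.69, -0.42,  0.97,  0.68]), 0.63)
('grasp', -101) (array([-0.08,  0.73,  0.92,  1.7 , -0.66,  1.06, -0.7 ]), 0.33)
('grasp', 169) (array([-0.21,  0.91,  1.2 ,  1.7 , -0.91,  1.2 , -2.1 ]), 0.05)
('lean', 0, 0.071) (array([-0.33,  0.86,  1.05,  1.78, -1.03,  1.67, -1.81]), 0.16)
('lean', 0, -0.069) (array([-0.29,  0.99,  0.97,  1.44, -1.15,  1.73, -2.05]), 0.04)
('lean', 90, 0.071) (array([ 1.11,  0.87, -1.09,  1.73,  0.16,  1.19,  1.85]), 0.18)
('lean', 90, -0.069) (array([ 0.86,  1.04, -1.09,  1.4 ,  0.25,  1.3 ,  1.72]), 0.18)
('lean', 180, 0.071) (array([ 0.01,  0.63,  0.5 ,  1.76, -0.76,  1.4 ,  1.09]), 0.43)
('lean', 180, -0.069) (array([ 0.  ,  0.79,  0.41,  1.43, -0.81,  1.47,  0.9 ]), 0.38)
('lean', 270, 0.071) (array([-0.13,  0.69,  0.7 ,  1.77, -0.85,  1.48, -0.39]), 0.34)
('lean', 270, -0.069) (array([-0.13,  0.85,  0.64,  1.44, -0.94,  1.56, -0.59]), 0.25)
('bin', 0) (array([-1.85,  0.86,  0.94,  2.14,  0.88,  0.28, -0.63]), 0.09)
('bin', 180) (array([-1.1 ,  0.58, -0.01,  2.11,  1.48,  0.86,  2.16]), 0.46)
```

Run:
```python
from h import *
R=down(np.deg2rad(-11)); p=np.array([.526,-.354,0])
robot.gripper_to(.055)
robot.move_ptp(p+[0,0,.24],R); print(robot.get_state()["ee_pos"])
robot.move_linear(p+[0,0,.128],velocity=.12,threshold=8); s=robot.get_state(); print(s["ee_pos"],s["force"])
robot.gripper_to(0.0); s=robot.get_state(); print("grip",s["opening"],s["grasp_force"],s["ee_pos"],s["force"])
robot.move_linear(p+[0,0,.25],velocity=.12); s=robot.get_state(); print("lift",s["opening"],s["grasp_force"],s["ee_pos"],s["force"])
Rl=axisR(W,yl,np.pi)
robot.move_ptp(tip2tcp(-.07,.071,.16),Rl)
robot.pause(.3)
for i in range(3):
    s=robot.get_state(); print(s["force"],s["ee_pos"]-tip2tcp(-.07,.071,.16),s["opening"],s["time"]); robot.pause(.1)
o=[robot.grab_frame("side"),robot.grab_frame("wrist")]
o=np.hstack([cv2.resize(o[0][120:390,200:520],(400,338)),cv2.resize(o[1],(400,338))])
cv2.imwrite("pics/l1.png",o[:,:,::-1])
```

```text
[ 0.5261 -0.3542  0.2404]
[ 0.5263 -0.3543  0.1288] [0.2508 0.0504 0.4445]
grip 0.02169554135172484 29.985852241516113 [ 0.5261 -0.354   0.1281] [-0.1063  1.1542  1.9176]
lift 0.02171595651846063 29.98525321483612 [ 0.5258 -0.3538  0.2492] [-0.0439  1.0372 -0.7049]
[-0.5079 -0.2201 -0.9844] [ 0.     -0.0003  0.0001] 0.02156026314240258 10.1917
[-0.6131 -0.1973 -0.6267] [ 0.     -0.0001  0.0001] 0.021683558970513623 10.2917
[-0.026  -0.2998 -1.2832] [ 0. -0.  0.] 0.021347188785641243 10.3917
```

View pics/l1.png

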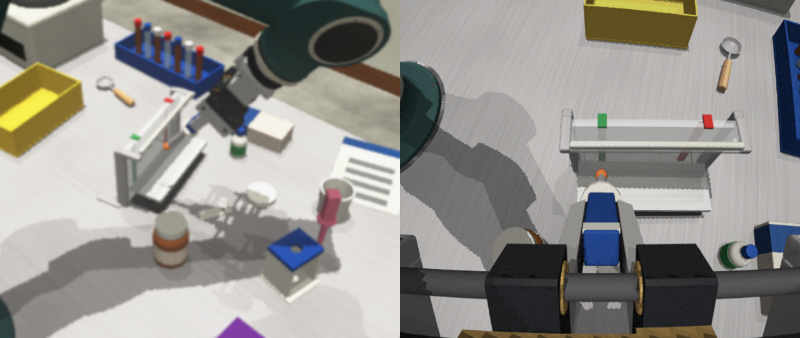

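The side view shows the wand held and leaned out over the ledge. The wrist view shows the orange ball at (601,173), in line with the green mark. Now I probe the ledge, then the screen.

```bash
cat >> h.py <<'E'
TL=.116
def F(n=8,dt=.02):
    f=[]
    for _ in range(n): f.append(robot.get_state()["force"]); robot.pause(dt)
    f=np.mean(f,0); return np.array([f@xl,f@yl,f[2]])
def tip():
    s=robot.get_state(); t=s["ee_pos"]+TL*s["tool_rot"][:,2]-M; return np.array([t@xl,t@yl,t[2]])
def go(x,y,z,**k): return robot.move_linear(tip2tcp(x,y,z,TL),**k)
E
python3 - <<'E'
from h import *
ci=robot.camera_info("wrist"); im=robot.grab_frame("wrist")
t=tip(); P=M+t[0]*xl+t[1]*yl+[0,0,t[2]]
K=np.array([[ci["fx"],0,ci["cx"]],[0,ci["fy"],ci["cy"]],[0,0,1]])
print("pred",cv2.projectPoints(P[None],ci["rvec"],ci["tvec"],K,ci["dist"])[0].ravel(),[b for b in blobs(mask(im,5,16,130))[0] if b[0][1]<330 and abs(b[0][0]-320)<60])
go(-.028,.071,.085,velocity=.1); robot.pause(.2); f0=F(12); print("f0",f0,tip())
hit=go(-.028,.071,.030,velocity=.02,threshold=1.6); print(hit,tip(),F()-f0,robot.get_state()["time"])
np.save("f0.npy",f0)
E
```

```text
pred [321.7319 249.4701] [(array([321.5, 245.4]), array([313, 240,  19,  13, 141], dtype=int32))]
f0 [-0.015  -0.1835 -1.1894] [-0.0281  0.0709  0.0851]
True [-0.0276  0.0713  0.0508] [-0.3008 -0.3019  1.7656] 13.8
```

Run:
```python
from h import *
f0=np.load("f0.npy")
go(-.028,.071,.0560,velocity=.03)
print("free",F()-f0)
hit=go(.006,.071,.0560,velocity=.015,threshold=1.5); t=tip(); print(hit,t,F()-f0)
x=t[0]-.002
go(x,.071,.0560,velocity=.03); print(tip(),F()-f0)
go(x,.071,.0490,velocity=.015); print(tip(),F()-f0,robot.get_state()["time"])
```

```text
free [0.1089 0.0552 0.1268]
True [-0.0074  0.0713  0.0557] [-0.8512  0.0772  0.4218]
[-0.0094  0.0712  0.056 ] [0.1365 0.3617 0.1588]
[-0.009   0.0711  0.0492] [ 2.0964 -0.0428  4.6438] 16.8667
```

```bash
cat > draw.py <<'E'
from h import *
import sys
f0=np.load("f0.npy"); wl=np.array([-np.sin(LEAN),0,np.cos(LEAN)])
def meas():
    f=F(6)-f0; d=max(0,f@wl)/500; return f,tip()+d*wl,d
def at(x,y,zb,delta=.0042):
    b=np.array([x,y,zb])-delta*wl; go(*b,velocity=.022)
E
python3 - <<'E'
from draw import *
f,b,d=meas(); print(f,b,d)
x=-.0072
for k in range(3):
    at(x,.070,b[2]); f,b,d=meas(); print(k,x,f,b,d)
    if f[0]<-2.5: x-=.001
    elif f[0]>-.5: x+=.001
print(robot.get_state()["time"])
np.save("st.npy",[x,b[2]])
E
```

```text
[2.2311 0.3093 4.7544] [-0.0122  0.0712  0.0531] 0.004908583713082908
0 -0.0072 [-3.5266  0.4235  0.5711] [-0.0082  0.0702  0.0537] 0.005156920207462201
1 -0.008199999999999999 [-3.2878  0.5578  0.2758] [-0.0083  0.0702  0.0539] 0.004397869074338162
2 -0.0092 [-1.2464  1.1718  1.7703] [-0.0089  0.0702  0.0541] 0.004327858775246564
18.1417
```

Run:
```python
from draw import *
x,zb=np.load("st.npy"); sl=0; zs=[(.070,zb)]; y=.070; de=.0042
while y>-.0685:
    y=max(y-.010,-.069)
    at(x,y,zb+sl*.010,de); f,b,d=meas(); print(round(y,3),round(x,4),f,b,round(d,4))
    if f[2]>8 or f[2]<.3: print("STOP"); break
    zb=.5*b[2]+.5*(zb+sl*.010); zs.append((y,zb))
    sl=np.clip(-np.polyfit(*np.array(zs[-5:]).T,1)[0],-.07,.07) if len(zs)>2 else 0
    if f[0]<-2: x-=.0006
    elif f[0]>-.7: x+=.0006
    de=.005 if f[2]<1.2 else .0042
np.save("st.npy",[x,zb]); print(y,sl,robot.get_state()["time"])
```

```text
0.06 -0.0092 [-1.0883 -0.6194  1.2785] [-0.0087  0.06    0.0535] 0.0034
0.05 -0.0092 [-1.4375 -0.8275  0.5501] [-0.0082  0.05    0.0526] 0.0026
0.04 -0.0092 [-0.6482 -0.831   2.2298] [-0.0087  0.04    0.0524] 0.0043
0.03 -0.0086 [-1.6757 -0.9746  1.3818] [-0.0087  0.03    0.0522] 0.0042
0.02 -0.0086 [-2.0596 -0.8136  1.5085] [-0.009   0.02    0.0523] 0.0049
0.01 -0.0092 [-0.5692 -0.9159  1.4818] [-0.0084  0.01    0.0508] 0.0031
-0.0 -0.0086 [-1.2371 -1.1844  1.312 ] [-0.0083 -0.      0.0503] 0.0036
-0.01 -0.0086 [-0.9252 -1.289   1.9409] [-0.0085 -0.0101  0.0501] 0.0042
-0.02 -0.0086 [-0.3938 -0.9742  2.6503] [-0.0088 -0.0201  0.05  ] 0.0047
-0.03 -0.008 [-2.3663 -1.1319  1.1277] [-0.0084 -0.0301  0.0496] 0.0046
-0.04 -0.0086 [-2.1541 -0.9411  1.4645] [-0.0085 -0.0401  0.0491] 0.0049
-0.05 -0.0092 [-0.2271 -1.0468  1.8654] [-0.0084 -0.05    0.0481] 0.0033
-0.06 -0.0086 [-0.7141 -1.2135  2.3484] [-0.0089 -0.0601  0.0484] 0.0046
-0.069 -0.0086 [-0.9854 -1.0596  1.3889] [-0.0082 -0.069   0.0472] 0.0034
-0.069 -0.046008447724783234 28.0083
```

The swab is done, pressed the whole way. Next, a short dwell at red, back off, and take the wand to the bin.

Run:
```python
from draw import *
x,zb=np.load("st.npy")
at(x,-.0705,zb,.0046); robot.pause(.5); print(meas())
t=tip(); t2=t+.012*wl; go(*t2,velocity=.02); go(-.06,-.07,.11,velocity=.06); go(-.09,-.07,.26,velocity=.2)
b=np.array([.988,.152,0]); w=np.array([0,0,np.cos(.9)])-np.sin(.9)*b
Rb=axisR(w,np.array([-.152,.988,0]),np.pi); C=np.array([.497,.372,0])
P=lambda z:C+.085*b+np.array([0,0,z])+TL*w
q0=robot.get_state()["qpos"]; q=robot.ik(P(.24),Rb); print(q0,q)
robot.move_ptp(P(.24),Rb)
s=robot.get_state(); print(s["ee_pos"]-P(.24),s["opening"],s["time"],robot.ik(P(.022),Rb))
im=np.hstack([cv2.resize(robot.grab_frame(n),(400,300)) for n in("top","wrist")]); cv2.imwrite("pics/b1.png",im[:,:,::-1])
```

```text
(array([-1.1419, -0.381 ,  2.0791]), array([-0.0086, -0.0704,  0.0477]), np.float64(0.004695331322243039))
[ 0.1689  0.6991  0.3588  1.0668 -0.7151  1.8475  0.6992] NoneTraceback (most recent call last):
  File "<stdin>", line 9, in <module>
rig.PlanningError: the arm cannot take that pose within its joint ranges
```

Run:
```python
from draw import *
b0=np.array([.988,.152,0]); h=np.array([-.152,.988,0]); C=np.array([.497,.372,0])
lo=np.array([-2.81,-.39,-1.27,.06,-1.19,.19,-2.82]);hi=np.array([2.81,2.02,1.25,2.57,4.33,2,2.82])
for sg in (1,-1):
  for th in (.7,.8,.9,1.):
    for ph in (0,np.pi):
      b=sg*b0; w=np.array([0,0,np.cos(th)])-np.sin(th)*b; R=axisR(w,h,ph)
      qs=[robot.ik(C+.085*b+np.array([0,0,z])+TL*w,R) for z in (.022,.12,.18,.24)]
      print(sg,th,round(ph,1),[None if q is None else round(float(np.minimum(q-lo,hi-q).min()),2) for q in qs], None if qs[0] is None else np.round(qs[0],2),None if qs[2] is None else np.round(qs[2],2))
```

```text
1 0.7 0 [0.04, 0.34, 0.49, 0.5] [-1.36  0.48  0.54  2.17  1.42  0.23 -0.56] [-0.37  0.2  -0.6   2.02  1.04  0.68  0.04]
1 0.7 3.1 [0.04, 0.06, 0.13, 0.14] [-1.36  0.48  0.54  2.17  1.42  0.23  2.58] [-1.87  0.29  1.12  2.07  0.42  0.42 -2.6 ]
1 0.8 0 [0.36, 0.38, 0.46, 0.5] [-0.79  0.46 -0.19  2.21  1.81  0.63 -0.86] [-0.58  0.18 -0.41  2.11  1.25  0.65 -0.21]
1 0.8 3.1 [0.36, 0.08, None, None] [-0.79  0.46 -0.19  2.21  1.81  0.63  2.28] None
1 0.9 0 [0.32, 0.32, 0.39, 0.36] [-0.68  0.54 -0.37  2.25  1.97  0.85 -1.02] [-0.35  0.23 -0.72  2.18  1.53  0.78 -0.48]
1 0.9 3.1 [0.32, 0.22, 0.12, None] [-0.68  0.54 -0.37  2.25  1.97  0.85  2.12] [-1.81  0.25  0.9   2.22  1.35  0.44  2.7 ]
1 1.0 0 [0.28, 0.28, 0.16, 0.04] [-0.88  0.59 -0.19  2.29  2.07  0.94 -1.23] [-1.98  0.38  1.09  2.29  1.66  0.39 -0.85]
1 1.0 3.1 [0.28, 0.28, 0.16, 0.17] [-0.88  0.59 -0.19  2.29  2.07  0.94  1.91] [-1.98  0.38  1.09  2.29  1.66  0.39  2.29]
-1 0.7 0 [0.32, 0.18, 0.08, 0.0] [-0.6   0.91  0.06  1.22 -0.3   1.68  1.25] [-0.61  0.77  0.08  1.12 -0.32  1.92  1.18]
-1 0.7 3.1 [0.24, 0.12, 0.03, 0.0] [-0.84  0.97  0.51  1.23 -0.56  1.76 -1.69] [-0.82  0.81  0.49  1.13 -0.51  1.97 -1.79]
-1 0.8 0 [0.21, 0.08, 0.01, None] [-0.58  1.    0.05  1.11 -0.32  1.79  1.25] [-0.46  0.86 -0.19  1.02 -0.22  1.99  1.07]
-1 0.8 3.1 [0.12, 0.0, 0.01, None] [-0.81  1.06  0.52  1.13 -0.6   1.88 -1.69] [-0.46  0.86 -0.19  1.02 -0.22  1.99 -2.07]
-1 0.9 0 [0.1, -0.0, None, None] [-0.56  1.09  0.05  1.01 -0.35  1.9   1.24] None
-1 0.9 3.1 [0.01, -0.0, None, None] [-0.78  1.15  0.53  1.02 -0.65  1.99 -1.69] None
-1 1.0 0 [0.01, None, None, None] [-0.45  1.18 -0.19  0.89 -0.23  1.99  1.12] None
-1 1.0 3.1 [0.01, None, None, None] [-0.45  1.18 -0.19  0.89 -0.23  1.99 -2.02] None
```

```bash
cat >> draw.py <<'E'
b=np.array([.988,.152,0]); w=np.array([0,0,np.cos(.9)])-np.sin(.9)*b
Rb=axisR(w,np.array([-.152,.988,0]),0); C=np.array([.497,.372,0])
P=lambda z:C+.085*b+np.array([0,0,z])+TL*w
E
python3 - <<'E'
from draw import *
s=robot.get_state(); print(s["ee_pos"],s["time"])
robot.move_ptp([.5,.15,.42],down(np.deg2rad(60)))
robot.move_ptp(P(.2),Rb); robot.pause(.2)
s=robot.get_state(); print(s["ee_pos"]-P(.2),s["opening"],s["time"],s["qpos"],robot.ik(P(.022),Rb))
im=np.hstack([cv2.resize(robot.grab_frame(n),(400,300)) for n in("side","wrist")]); cv2.imwrite("pics/b1.png",im[:,:,::-1])
E
```

```text
[ 0.6725 -0.1153  0.3514] 31.9
[ 0.0007 -0.0005  0.0004] 0.021784500911622658 34.675 [-0.799   0.1451 -0.2205  2.1713  1.4085  0.6745 -0.3995] [-0.8737  0.5117 -0.1506  2.2591  1.9706  0.7588 -1.0851]
```

View pics/b1.png

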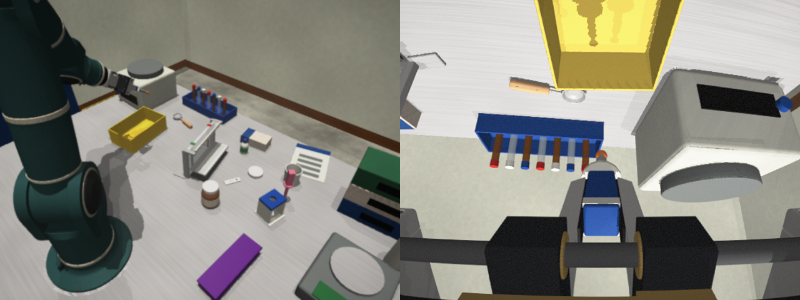

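The side view shows the wand held tilted above the bin and the bystanders undisturbed. Lower and release.

Run:
```python
from draw import *
print(robot.move_linear(P(.022),velocity=.1,threshold=6)); s=robot.get_state(); print(s["ee_pos"]-P(.022),s["force"])
robot.gripper_to(.06); robot.pause(.5)
robot.move_linear(robot.get_state()["ee_pos"]+.13*w,velocity=.1); 
robot.move_linear(robot.get_state()["ee_pos"]+np.array([-.03,0,.08]),velocity=.15); robot.pause(.5)
print(robot.get_state()["time"],robot.get_state()["force"])
t=robot.grab_frame("top"); im=np.hstack([cv2.resize(t[170:335,75:295],(400,300)),cv2.resize(t,(400,300))]); cv2.imwrite("pics/b2.png",im[:,:,::-1])
```

```text
False
[0.0001 0.0001 0.0004] [-0.2381  0.7259 -0.9165]
40.6333 [-0.1824  0.1642  0.1071]
```

View pics/b2.png

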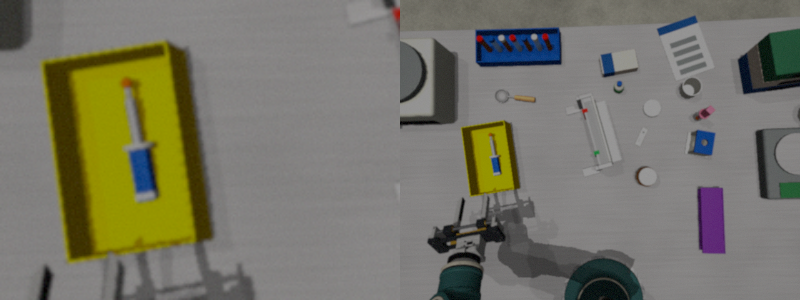

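The wand lies flat in the bin, ball at (127,83) and handle at (143,172) in the left crop. The gripper is clear.

```bash
python3 -c "
from rig import robot
print(robot.sign_off())"
```

```text
the job is handed in; nothing more can be done
None
```

The joint was swabbed from the green mark to the red mark with light contact at every force reading, the used wand lies released in the yellow bin, nothing else looks moved in the last picture, and the job is handed in (sign-off returned no verdict).

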